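# Carry a top-heavy sample column upright to the reader bay and dock it

## Task

The top-heavy sample column lolls against a stop in its carrying yoke. Lift the yoke by its orange handle and, without jerking, bring the column upright before carrying it away; keep it upright all the way, then hold it upright, touching nothing, just above the reader bay for at least five seconds so that its contents settle. Lower the yoke gently and squarely into the bay so that the column's foot goes down between the two red buffers, let go, let it come to rest, and leave the other things on the bench alone.

Things in the scene. Friction and masses are not known exactly. Their poses are not given: they have to be found in the camera images.
- carrier: Carrying yoke, an inverted U of aluminium, 0.35 kg nominal (+-20 %), loose. Origin: centre of its underside, level with the soles of its two grey skids; z up, y along the handle. Skids 150 mm along x, 22 mm wide, 14 mm high, centred at y = +-66 mm, 110 mm clear between them. Posts 26 x 12 mm. Alike front and back: it may be docked either way round (half a turn).
- carrier_handle (a point): Centre of the orange, rubber-covered handle bar on top of the yoke, 285 mm above its soles: the grip point. The bar is 144 mm along the yoke's y, 24 mm thick (x), 30 mm high; grip it from above, fingers closing along the yoke's x. The column's cap is 25 mm below the bar.
- trunnion (a point): Point on the yoke, 140 mm above its soles, where the column is pivoted about the yoke's y axis; it turns up to 0.3 rad either way (stops). A centring spring of only 0.024 N m/rad and damping of 0.002 N m s/rad act between column and yoke, so tilting the yoke about y pulls the column the same way.
- column: Sample column, 0.37 kg nominal (-8 to +10 %): clear tube, steel foot, heavy blue-capped jar. Origin on the trunnion axis, z up the tube, y along the trunnion. Centre of mass 10.7 mm above the origin, inertia about the trunnion 0.0025 kg m2; gravity tips it with 0.039 N m per rad of lean, so it topples slowly (time constant about 0.5 s) on to a stop, where it lies at the start.
- column_foot (a point): Centre of the underside of the column's steel foot, 115 mm below the trunnion; foot 36 mm diameter, 40 mm high. With the column in line with the yoke it is 25 mm above the yoke's soles. At the other end jar and cap are 60 and 64 mm in diameter, cap top 105 mm above the trunnion.
- bay: Reader bay, fixed: white plate 200 x 200 mm, 10 mm thick, origin at the centre of its underside, z up. On it two red buffers, each 22 mm (x) by 60 mm (y), tops 75 mm above the bench, centred at x = +-39 mm: a 56 mm gap for the foot. The yoke stands on the plate, skids either side of the buffers, its y along the bay's y. At x = 100 to 150 mm a grey housing 45 mm high.
- bay_seat (a point): Centre of the top of the white plate, between the buffers, 10 mm above the bench: the docked yoke's origin belongs here.
- reagent_bottle: White reagent bottle, 64 mm diameter, 140 mm high, near the far edge. Leave alone.
- beaker: Glass beaker, 90 mm diameter, 110 mm high, near the far edge. Leave alone.
- tip_box: Blue pipette tip box, 80 x 120 x 60 mm, near the far edge. Leave alone.
- tube_rack: Red rack of small tubes, 80 x 160 x 60 mm, near the far edge. Leave alone.
- jar: Small glass jar with blue cap, 56 mm diameter, 60 mm high, in the middle, beyond the carrying path. Leave alone.

How it is judged:
On the way:
1. the column is held upright (within 0.12 rad) above the bay, its foot clear of the buffers and touched by nothing, for 5 s (horizontal distance between carrier and bay_seat below 0.08 m and z of column_foot in the frame of bay above 0.077 m and z of carrier in the frame of bay above 0.025 m and angle between column's own z axis and vertical below 0.12 rad and contact force between column and anything else below 0.3 N), for 5 s.
At the end, for the whole second after the job is handed in: The yoke stands flat on the bay's plate, its origin within 20 mm of the seat and its y axis within 0.15 rad of the bay's, the column's foot is down between the red buffers, the column leans less than 0.18 rad, and everything is released and at rest (horizontal distance between carrier and bay_seat below 0.02 m and z of carrier in the frame of bay_seat below 0.005 m and angle between the y axis of carrier and the y axis of bay, either way round below 0.15 rad and angle between carrier's own z axis and vertical below 0.06 rad and angle between column's own z axis and vertical below 0.18 rad and x of column_foot in the frame of bay between -0.02 and 0.02 m and z of column_foot in the frame of bay below 0.05 m and linear speed of carrier below 0.03 m/s and angular speed of column below 0.3 rad/s); the robot touches nothing.
It fails at once if the column is carried leaning: more than 0.16 rad from vertical while the yoke is more than 0.15 m from where it started (distance of carrier from where it was at the start of the episode above 0.15 m and angle between column's own z axis and vertical above 0.16 rad).
It fails at once if the column leans more than 0.5 rad (spilt) (angle between column's own z axis and vertical above 0.5 rad).
It fails at once if the column is jerked or thrown about (faster than 2.5 rad/s) (angular speed of column above 2.5 rad/s).
It fails at once if the yoke is slammed or pressed into the bay (over 70 N) (contact force between carrier and bay above 70 N).
It fails at once if a bystander is moved more than 30 mm (distance of any of reagent_bottle, beaker, tip_box, tube_rack, jar from where it was at the start of the episode above 0.03 m).
It also fails if it takes over 72 s, if anything falls off the work surface, if the arm or the gripper's body presses on something with over 40 N, if the wrist force passes 120 N, or if a joint passes its speed limit or range.

## Robot

A 7-joint arm with a two-finger parallel gripper is mounted at the origin on the work surface. World frame = base frame: x ahead of the robot, y to its left, z up, the work surface at z = 0. Lengths are in m, angles in rad, forces in N, time in s.
With the tool pointing down it reaches from about 0.35 to 0.9 m from the base axis. Payload 8.1 kg.
Tool frame: the origin (TCP) lies midway between the tips of the shut fingers; the grasp point (between the pads) lies 19 mm behind it; z points along the fingers, y is the line along which they close (so a half turn about z gives the same grasp; the last joint's range is limited). The gripper opens to 92 mm and grips with 3 to 60 N. Pads are 19 mm wide; open, the fingers measure 130 mm over their backs; the gripper's body (75 mm by 190 mm) begins 47 mm behind the grasp point.
Start: joints at [-1.336, 0.434, 0.025, 1.573, -0.012, 1.134, -0.075], TCP at [0.207, 0.59, 0.227] pointing down, gripper open.
Joint ranges: [-2.62, 2.62], [-0.44, 2.09], [-1.27, 1.32], [0.08, 2.57], [-1.32, 4.46], [0.12, 2], [-2.74, 2.74]. Speed limits (rad/s): [2.22, 2.22, 3.01, 3.01, 3.14, 3.14, 3.14].

## Interface

Orientations are given as a rotation vector (axis times angle).
In Python, from cell import observe, cams, job gives the robot as it stands. The module is installed in compiled form; this text tells all that it offers.
- The arm moves only by the tool step_arm, never from a script. Its argument "steps" is a list of rows, each a list of 6 numbers: the shift along the world's x, y, z in mm, then the turn, a rotation vector about the world's x, y, z in rad. In form: [[dx, dy, dz, rx, ry, rz], ...]. A call has 1 to 20 rows; each row shifts and turns the commanded pose from where the row before left it; what a row does not reach is not made up. A row lasts 1/12 s, in which the tool goes at most 41.7 mm and 7.16 degrees, less where a joint would pass 70% of its speed; a pose out of reach is approached as far as the arm can. A call with a gripper value outside its range is refused whole. "gripper" is the opening, from 0 (shut) to 1 (fully open), set as the call begins (left out, the last holds). The fingers move at their own pace and stop on an object; "force" is the grip in N (left out, the last holds). Time passes only in rows, so rows that do not move let the fingers close. It gives the time, the measured TCP pose, the force, the opening and the grip force at its end, in the units of the state.
- observe(): the state, without advancing time (a new reading comes with each control period).
- cams.get_image(name): name is "scene" or "side" or "wrist"; returns the picture (384x512x3 uint8, red, green, blue); there is no depth.
- cams.get_calibration(name): a dict with "fov_y" (degrees; the focal length in pixels is half the picture's height over the tangent of half this angle, whatever the lens; pixels are square), "cx", "cy" (the principal point, pixels), "dist_coeffs" ([k1, k2, p1, p2, k3] as OpenCV has them; the pictures are not rectified), "world_to_cam" (4x4, takes a point from world to camera coordinates). Camera axes: x right, y up, looking along -z (the intrinsics and any distortion apply to the point x, -y, -z); pixel columns grow to the right and rows downward; lengths in m; the calibration is good to about 2 mm. A picture is of the moment at which its call begins: read the wrist's pose just before it. get_calibration takes no time and is no camera call; for the wrist camera it gives the pose at the moment of the call.
- job.sign_off(): hands the job in; it is judged then, once.
The state is a dict: "clock": time; "joints": joint angles; "dq": joint speeds; "joint_efforts": joint torques, N m; "position": TCP position; "ee_rot": TCP orientation; "force": force on the tool from outside, world axes, zero at the start; "ft_torque": the same for the moment, N m; "width": opening from 0.0 (shut) to 1.0 (fully open); "gripper_force": force on a finger pad.
Only numpy, scipy, OpenCV 4.12 (cv2) and the standard library are available. Lean on these libraries where they do the work, as an engineer would, in place of code of your own. Each camera call takes 0.05 s, during which the arm holds its last target. There are 200 camera calls.

## Working session

There is one attempt and no reset: what is moved stays moved. The work goes in short steps, Python scripts to look and compute and a tool call to move; the robot and the scene stay as the last step left them, time stands still between calls to the robot, and variables do not carry over. Pictures are saved under pics/ and viewed, at most 10 in all, crops included, and the job is handed in when it is done.

Besides the shell and the picture viewer there is one more tool, called after ">>>" as a command line: name --pt "numbers of a row" for each row, then --argument value for the rest. step_arm: Moves the arm, as the interface text tells. Its arguments: {"type":"object","properties":{"steps":{"type":"array","items":{"type":"array","items":{"type":"number"}}},"gripper":{"type":"number"},"force":{"type":"number"}},"required":["steps"]}

```bash
mkdir -p pics; cat > h.py <<'E'
import numpy as np, cv2
from cell import observe, cams, job
def save(n,f):
    im=cams.get_image(n); cv2.imwrite('pics/'+f,im[:,:,::-1]); return im
def K(c):
    f=192/np.tan(np.radians(c['fov_y'])/2); return np.array([[f,0,c['cx']],[0,f,c['cy']],[0,0,1.]])
F=np.diag([1,-1,-1.])
def proj(c,P):
    W=np.array(c['world_to_cam']); p=(np.atleast_2d(P)@W[:3,:3].T+W[:3,3])@F
    return cv2.projectPoints(p.reshape(-1,1,3),np.zeros(3),np.zeros(3),K(c),np.array(c['dist_coeffs'],float))[0].reshape(-1,2)
def ray(c,uv):
    W=np.array(c['world_to_cam']);R=W[:3,:3]
    u=cv2.undistortPoints(np.array(uv,float).reshape(-1,1,2),K(c),np.array(c['dist_coeffs'],float)).reshape(-1,2)
    d=np.c_[u,np.ones(len(u))]@F@R
    return -R.T@W[:3,3],d
def atz(c,uv,z):
    o,d=ray(c,uv); return o+d*((z-o[2])/d[:,2:])
E
python3 - <<'E'
from h import *
s=observe();print(s)
for n in['scene','side','wrist']:
    c=cams.get_calibration(n);print(n,c)
    W=np.array(c['world_to_cam']);print(-W[:3,:3].T@W[:3,3])
    save(n,n+'0.png')
E
```

```text
{'clock': 0.0, 'joints': array([-1.335604  ,  0.43522912,  0.0249737 ,  1.574109  , -0.01161459,
        1.13401082, -0.07514436]), 'dq': array([1.10455077e-04, 1.65941093e-03, 5.45645989e-05, 1.68925814e-03,
       1.62000223e-03, 2.17946200e-03, 2.10536537e-04]), 'joint_efforts': array([ 5.77567207e-04, -6.67885709e+01,  9.85260867e-01, -3.14428961e+01,
       -6.03842712e-02,  4.33325849e-02,  1.76961130e-04]), 'position': array([0.20700517, 0.58916737, 0.22593657]), 'ee_rot': array([-5.28247944e-01, -3.09672096e+00,  2.52124673e-03]), 'force': array([-0.16767485,  0.01937316, -0.06469028]), 'ft_torque': array([-0.01630882, -0.02965711,  0.06238272]), 'gripper_force': 0.0, 'width': 0.998104087299088}
scene {'fov_y': 52.786840021941465, 'cx': 256.1975306298403, 'cy': 190.80156849206165, 'dist_coeffs': array([-0.00690697,  0.        ,  0.        ,  0.        ,  0.        ]), 'world_to_cam': array([[-0.18926477,  0.98175008,  0.01859119,  0.07689669],
       [-0.61275617, -0.13288114,  0.7790202 ,  0.24153266],
       [ 0.76727356,  0.13604921,  0.62672314, -1.6366628 ],
       [ 0. 
[... 424 characters left out ...]
27613,  0.64992511, -1.07842004],
       [ 0.        ,  0.        ,  0.        ,  1.        ]])}
[ 0.55492589 -0.75743468  0.84206484]
wrist {'fov_y': 71.32943873767061, 'cx': 256.550967508832, 'cy': 190.9232729736782, 'dist_coeffs': array([-0.01157071,  0.        ,  0.        ,  0.        ,  0.        ]), 'world_to_cam': array([[ 3.32754313e-01,  9.43013035e-01, -9.91310464e-04,
        -6.24848614e-01],
       [-9.11873866e-01,  3.21498189e-01, -2.55195939e-01,
         3.06720335e-02],
       [-2.40334393e-01,  8.58214995e-02,  9.66888851e-01,
        -3.89919238e-01],
       [ 0.00000000e+00,  0.00000000e+00,  0.00000000e+00,
         1.00000000e+00]])}
[0.14217909 0.61284284 0.38421652]
```

View pics/scene0.png

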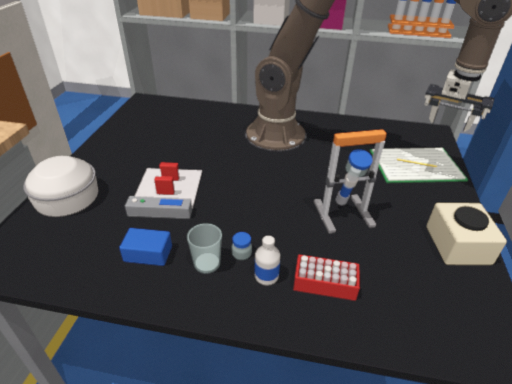

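View pics/side0.png

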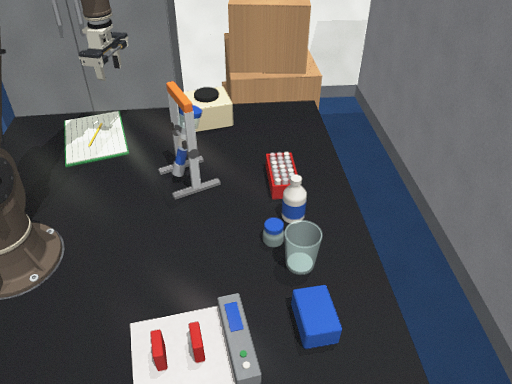

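The yoke is at about (357,180) in scene and (190,145) in side, with the column leaning. The bay is at about (168,190) in scene and (190,350) in side. I'll enlarge both.

```bash
python3 - <<'E'
import cv2,numpy as np
a=cv2.imread('pics/scene0.png');b=cv2.imread('pics/side0.png')
r=lambda i,x,y:cv2.resize(i[y:y+75,x:x+100],None,fx=4,fy=4,interpolation=cv2.INTER_CUBIC)
# yoke crops: 3.. scale
A=cv2.resize(a[120:240,300:400],(400,480)[:2],interpolation=cv2.INTER_CUBIC)
B=cv2.resize(b[75:205,140:240],(400,520),interpolation=cv2.INTER_CUBIC)
o=np.zeros((520,800,3),np.uint8);o[:480,:400]=A;o[:,400:]=B
cv2.imwrite('pics/yoke.png',o)
A=cv2.resize(a[150:230,110:210],(400,320),interpolation=cv2.INTER_CUBIC)
B=cv2.resize(b[284:384,125:275],(600,400)[:2],interpolation=cv2.INTER_CUBIC)
B=cv2.resize(b[284:384,125:225],(400,400),interpolation=cv2.INTER_CUBIC)
o=np.zeros((400,800,3),np.uint8);o[:320,:400]=A;o[:,400:]=B
cv2.imwrite('pics/bay.png',o)
E
```

```text
(no output)
```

View pics/yoke.png

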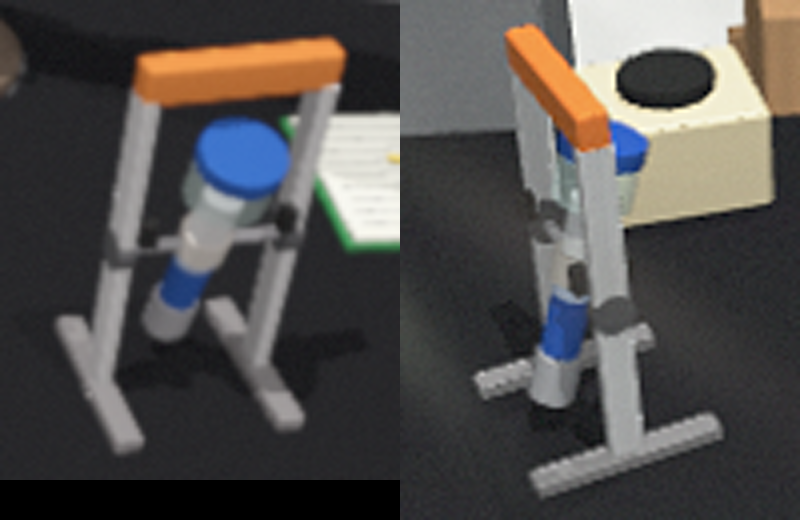

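View pics/bay.png

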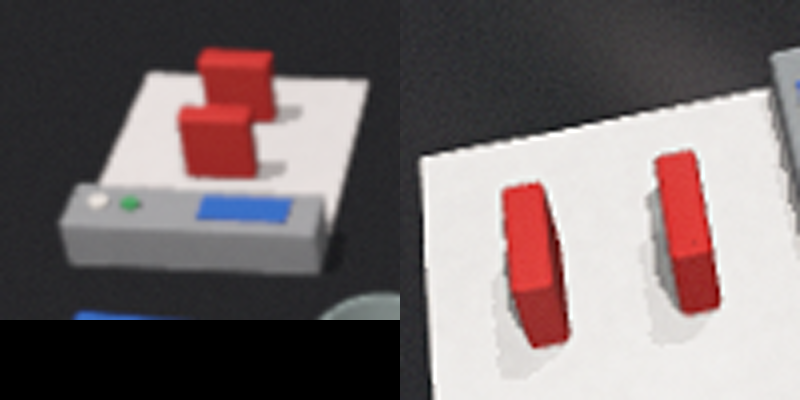

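```bash
cat > fit.py <<'E'
from h import *
from scipy.optimize import least_squares
cs,cd=cams.get_calibration('scene'),cams.get_calibration('side')
def fit(S,so,D,do,x0):
    S,D=np.array(S,float),np.array(D,float)
    us,ud=S[:,:2]/4+so-.375,D[:,:2]/4+do-.375   # cv2.resize offset
    def pts(p,L):
        c,s=np.cos(p[2]),np.sin(p[2]);return np.c_[p[0]+c*L[:,0]-s*L[:,1],p[1]+s*L[:,0]+c*L[:,1],L[:,2]]
    f=lambda p:np.r_[proj(cs,pts(p,S[:,2:]/1e3))-us,proj(cd,pts(p,D[:,2:]/1e3))-ud].ravel()
    r=least_squares(f,x0,loss='soft_l1');print(r.x.round(4));print(f(r.x).reshape(-1,2).round(1).tolist())
    return r.x
fit([[130,448,75,-66,0],[290,427,75,66,0],[70,318,-75,-66,14],[220,300,-75,66,14],[137,104,12,-72,270],[345,82,12,72,270],[137,58,-12,-72,300],[335,40,-12,72,300]],[300,120],
 [[543,497,-75,-77,0],[722,435,75,-77,0],[487,397,-75,55,0],[580,150,-12,-72,270],[608,143,12,-72,270],[508,33,-12,72,300]],[40,75],[.5,.3,0])
fit([[150,72,-100,-100,10],[368,80,-100,100,10],[202,50,-50,-30,75],[272,52,-50,30,75],[252,118,50,30,75],[187,175,50,-30,10],[257,179,50,30,10]],[110,150],
 [[421,158,-100,100,10],[503,188,-50,30,75],[512,290,-50,-30,75],[552,284,-28,-30,75],[568,345,-28,-30,10],[675,256,28,-30,75],[713,248,50,-30,75],[657,156,28,30,75],[694,151,50,30,75],[719,307,50,-30,10]],[25,284],[.5,-.3,0])
from scipy.spatial.transform import Rotation as R
print(R.from_rotvec(observe()['ee_rot']).as_matrix().round(3))
E
python3 fit.py
```

```text
[0.4539 0.2961 0.3817]
[[-0.2, 1.5], [0.2, 1.6], [0.1, -0.6], [-0.1, -0.3], [2.1, 1.5], [-1.1, 2.6], [0.7, -0.9], [0.0, -0.6], [-1.0, 0.0], [0.5, 0.6], [-0.8, 0.3], [-0.1, 1.4], [1.4, 1.0], [-0.9, -1.8]]
[ 0.4444 -0.3037  0.1484]
[[-0.8, 0.1], [-0.7, 0.3], [-0.5, -0.6], [-0.6, -0.4], [-1.8, 0.7], [-1.1, 1.2], [-0.8, 1.0], [-0.5, -0.8], [-1.1, -1.2], [-1.0, 0.1], [0.4, -0.7], [1.1, -0.4], [-1.7, 0.3], [-0.0, -0.1], [-1.4, -0.8], [0.0, -1.8], [1.1, 1.0]]
[[-0.943  0.332 -0.   ]
 [ 0.332  0.943 -0.001]
 [-0.    -0.001 -1.   ]]
```

>>> step_arm --pt "0 0 35 0 0 0" --pt "0 0 35 0 0 0" --pt "0 0 35 0 0 0" --pt "0 0 35 0 0 0" --pt "20 -24 0 0 0 -0.071" --pt "20 -24 0 0 0 -0.071" --pt "20 -24 0 0 0 -0.071" --pt "21 -24 0 0 0 -0.071" --pt "21 -24 0 0 0 -0.071" --pt "21 -24 0 0 0 -0.071" --pt "21 -24 0 0 0 -0.071" --pt "21 -25 0 0 0 -0.071" --pt "21 -25 0 0 0 -0.071" --pt "21 -25 0 0 0 -0.071" --pt "20 -25 0 0 0 -0.071" --pt "20 -25 0 0 0 -0.07" --pt "0 0 0 0 0 0" --pt "0 0 0 0 0 0" --gripper 1

```text
clock: 1.65
position: [0.4553, 0.2947, 0.3667]
ee_rot: [1.765, 2.599, -0.0]
force: [0.1, 1.7, 0.6]
width: 0.998
gripper_force: 0.0
```

```bash
python3 - <<'E'
from h import *
from scipy.spatial.transform import Rotation as R
s=observe();print(s['clock'],s['position'],R.from_rotvec(s['ee_rot']).as_matrix().round(3),s['joints'])
a=save('wrist','w1.png');b=save('side','s1.png')
o=np.zeros((520,800,3),np.uint8);o[:384,:400]=cv2.resize(a,(400,300)).repeat(1,0)[:,:,::-1] if 0 else 0
o[:300,:400]=cv2.resize(a,(400,300))[:,:,::-1]
o[:,400:]=cv2.resize(b[75:205,140:240],(400,520),interpolation=cv2.INTER_CUBIC)[:,:,::-1]
cv2.imwrite('pics/m1.png',o)
E
```

```text
1.65 [0.45527784 0.29469416 0.36668412] [[-0.369  0.93   0.   ]
 [ 0.93   0.369 -0.   ]
 [-0.001 -0.    -1.   ]] [-0.94788893  0.21105107  0.34675912  1.56399011 -0.07206506  1.37940182
 -0.21682734]
```

View pics/m1.png

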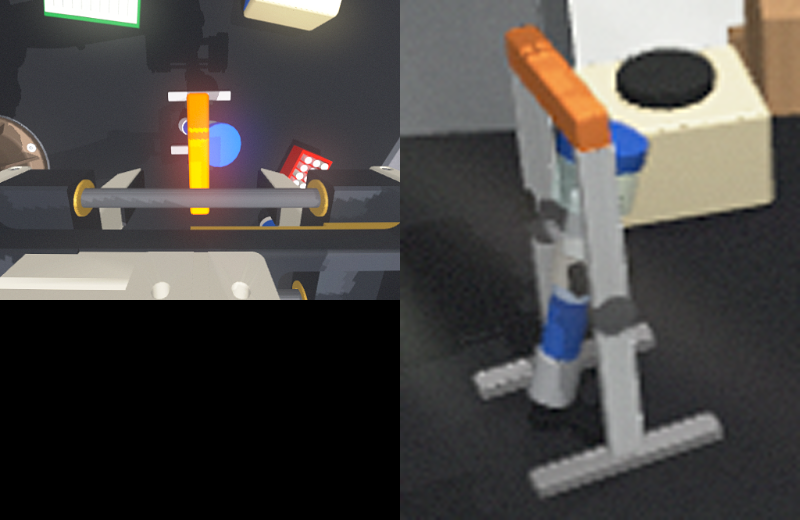

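The wrist view shows the bar centred under the tool at column 256, with the cap to its right at about (290,185) in full-size pixels. The bar and tool are aligned, so I'll descend and grip.

>>> step_arm --pt "-1 1 -20 0 0 0" --pt "0 0 -20 0 0 0" --pt "0 0 -20 0 0 0" --pt "0 0 -18 0 0 0" --pt "0 0 -12 0 0 0" --pt "0 0 -8 0 0 0" --pt "0 0 0 0 0 0" --pt "0 0 0 0 0 0"

```text
clock: 2.42
position: [0.4527, 0.2984, 0.2689]
ee_rot: [-1.757, -2.604, 0.0]
force: [-0.3, -1.0, 1.3]
width: 0.996
gripper_force: 0.0
```

>>> step_arm --pt "0 0 0 0 0 0" --pt "0 0 0 0 0 0" --pt "0 0 0 0 0 0" --pt "0 0 0 0 0 0" --pt "0 0 0 0 0 0" --pt "0 0 0 0 0 0" --pt "0 0 0 0 0 0" --pt "0 0 0 0 0 0" --pt "0 0 0 0 0 0" --pt "0 0 0 0 0 0" --gripper 0 --force 50

```text
clock: 3.25
position: [0.4532, 0.2977, 0.2687]
ee_rot: [1.759, 2.603, -0.0]
force: [-0.1, -0.3, 0.4]
width: 0.323
gripper_force: 0.0
```

```bash
python3 - <<'E'
from h import *
s=observe();print(s['clock'],s['position'],s['width'],s['gripper_force'],s['force'])
save('wrist','w2.png')
E
```

```text
3.25 [0.45315406 0.29765087 0.26871694] 0.32330631656699776 0.0 [-0.09799291 -0.30890775  0.39186353]
```

View pics/w2.png

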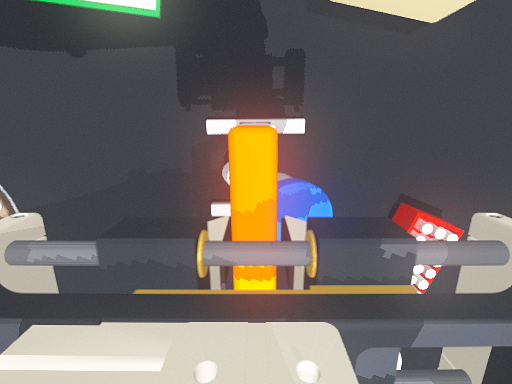

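>>> step_arm --pt "0 0 0 0 0 0" --pt "0 0 0 0 0 0" --pt "0 0 0 0 0 0" --pt "0 0 0 0 0 0" --pt "0 0 0 0 0 0" --pt "0 0 0 0 0 0"

```text
clock: 3.8
position: [0.453, 0.2977, 0.2686]
ee_rot: [-1.759, -2.603, 0.0]
force: [-1.4, 0.5, -1.6]
width: 0.259
gripper_force: 50.0
```

```bash
cat > lean.py <<'E'
from h import *
from scipy.spatial.transform import Rotation as R
def yokeframe(s):
    """tool pose -> (trunnion pos, yoke rot); yoke x = tool y sense with +x world"""
    T=R.from_rotvec(s['ee_rot']).as_matrix(); z=-T[:,2]; x=T[:,1]*np.sign(T[0,1]); y=np.cross(z,x)
    return np.array(s['position'])-z*G.get('drop',0.1287), np.c_[x,y,z]
G={'drop':0.1287}
a=np.linspace(0,2*np.pi,60,endpoint=False)
def capmask(c,o,Y,th,ss=4):
    Q=Y@R.from_rotvec([0,th,0]).as_matrix(); P=[]
    for z in(.105,.090): P.append(np.c_[.032*np.cos(a),.032*np.sin(a),np.full(60,z)]@Q.T+o)
    uv=proj(c,np.vstack(P)); h=cv2.convexHull(uv.astype(np.float32)).reshape(-1,2)
    m=np.zeros((384*ss,512*ss),np.uint8); cv2.fillConvexPoly(m,np.round((h+.5)*ss-.5).astype(int),255)
    return cv2.resize(m,(512,384),interpolation=cv2.INTER_AREA)/255.
def relangle(im,c,s,dbg=False):
    o,Y=yokeframe(s); f=im.astype(float)
    blue=((f[:,:,2]>1.35*f[:,:,0]+15)&(f[:,:,2]>1.15*f[:,:,1])).astype(float)
    w=np.zeros((384,512)); w[150:216,165:228]=1; w[150:216,281:360]=1
    ths=np.arange(-.36,.361,.01); e=np.array([(w*(capmask(c,o,Y,t)-blue)**2).sum() for t in ths])
    i=e.argmin(); tt=ths[i]+np.arange(-.02,.0201,.002)
    e2=np.array([(w*(capmask(c,o,Y,t)-blue)**2).sum() for t in tt])
    p=np.polyfit(tt-ths[i],e2,2); th=ths[i]-p[1]/2/p[0] if p[0]>0 else tt[e2.argmin()]
    return float(np.clip(th,tt[0],tt[-1])),e2.min(),blue
E
python3 - <<'E'
from lean import *
s=observe();c=cams.get_calibration('wrist');im=save('wrist','w3.png')
t,e,b=relangle(im,c,s);print(s['clock'],s['width'],s['gripper_force'],s['position'],s['force'],'rel',t,e,b[150:216,165:360].sum())
o,Y=yokeframe(s);m=capmask(c,o,Y,t)
v=im[130:260,150:360].copy();v[m[130:260,150:360]>.5,1]=255
v2=im[130:260,150:360].copy();v2[b[130:260,150:360]>.5]=255
cv2.imwrite('pics/d3.png',cv2.resize(np.hstack([v,v2])[:,:,::-1],(800,248)))
E
```

```text
3.8 0.258642737840976 49.954315423965454 [0.45296957 0.29769564 0.26862275] [-1.37364157  0.54117007 -1.5882129 ] rel 0.24164332385681858 269.73596309111883 1700.0
```

View pics/d3.png

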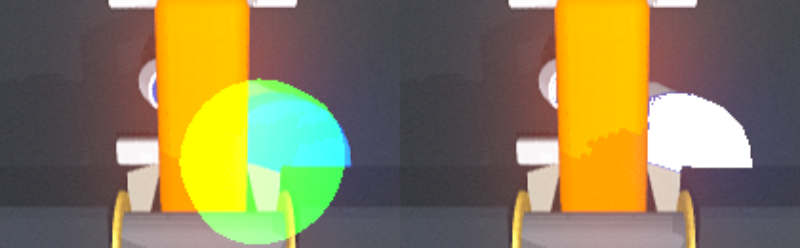

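The mask is good, but the model circle sits about 7 px too far up the picture, an offset along the handle. I'll fit that offset.

```bash
cat >> lean.py <<'E'
G['dy']=0.0
_yf=yokeframe
def yokeframe(s):
    o,Y=_yf(s); return o+Y[:,1]*G['dy'],Y
E
python3 - <<'E'
import lean
from lean import *
s=observe();c=cams.get_calibration('wrist');im=cv2.imread('pics/w3.png')[:,:,::-1]
_,_,b=relangle(im,c,s)
w=np.zeros((384,512)); w[150:208,165:228]=1; w[150:208,281:360]=1
best=[]
for dy in np.arange(-.014,.0141,.002):
    G['dy']=dy;o,Y=lean.yokeframe(s)
    E=[((w*(capmask(c,o,Y,t)-b)**2).sum(),t) for t in np.arange(.2,.36,.01)]
    best.append((*min(E),dy))
print(sorted(best)[:5])
# with th=.3 fixed: dx offset?
r=[]
for dy in np.arange(-.01,.011,.002):
  for dx in np.arange(-.004,.005,.001):
    G['dy']=dy;o,Y=lean.yokeframe(s);r.append(((w*(capmask(c,o+Y[:,0]*dx,Y,.3)-b)**2).sum(),dy,dx))
print(sorted(r)[:4])
E
```

```text
[(np.float64(30.854455978469822), np.float64(0.3000000000000001), np.float64(-0.006)), (np.float64(71.46660515186467), np.float64(0.2800000000000001), np.float64(-0.004)), (np.float64(107.27677047289504), np.float64(0.3200000000000001), np.float64(-0.008)), (np.float64(154.3903729334871), np.float64(0.25000000000000006), np.float64(-0.002)), (np.float64(204.00216839677046), np.float64(0.34000000000000014), np.float64(-0.01))]
[(np.float64(30.854455978469822), np.float64(-0.006), np.float64(0.0)), (np.float64(45.88944252210688), np.float64(-0.006), np.float64(-0.001)), (np.float64(47.132518262206844), np.float64(-0.006), np.float64(0.001)), (np.float64(72.72156862745098), np.float64(-0.006), np.float64(0.002))]
```

>>> step_arm --pt "0 0 2 0 0 0" --pt "0 0 4 0 0 0" --pt "0 0 6 0 0 0" --pt "0 0 8 0 0 -0.01" --pt "0 0 8 0 0 -0.02" --pt "0 0 8 0 0 -0.03" --pt "0 0 8 0 0 -0.03" --pt "0 0 8 0 0 -0.03" --pt "0 0 8 0 0 -0.03" --pt "0 0 8 0 0 -0.03" --pt "0 0 8 0 0 -0.03" --pt "0 0 8 0 0 -0.03" --pt "0 0 5 0 0 -0.03" --pt "0 0 4 0 0 -0.03" --pt "0 0 2 0 0 -0.03" --pt "0 0 0 0 0 -0.03" --pt "0 0 0 0 0 -0.022" --pt "0 0 0 0 0 0" --pt "0 0 0 0 0 0" --pt "0 0 0 0 0 0"

```text
clock: 5.52
position: [0.4531, 0.2976, 0.3638]
ee_rot: [2.221, 2.222, -0.0]
force: [-0.2, 0.1, -7.2]
width: 0.257
gripper_force: 50.0
```

```bash
sed -i "s/^G\['dy'\]=0.0/G['dy']=-0.006/; s/150:216/150:208/g" lean.py; python3 - <<'E'
import lean
from lean import *
for i in range(3):
    s=observe();c=cams.get_calibration('wrist');im=cams.get_image('wrist')
    t,e,b=lean.relangle(im,c,s);o,Y=lean.yokeframe(s)
    print(round(s['clock'],3),'rel',round(t,4),round(e,1),'tilt',np.arctan2(Y[0,2],Y[2,2]).round(4),'yaw',np.arctan2(Y[1,0],Y[0,0]).round(4),s['position'].round(4),s['force'].round(2),s['ft_torque'].round(3))
E
```

```text
5.517 rel 0.2965 32.6 tilt -0.0 yaw 0.0004 [0.4531 0.2976 0.3638] [-0.19  0.1  -7.25] [-0.055  0.066 -0.009]
5.567 rel 0.2963 30.2 tilt 0.0 yaw 0.0003 [0.4531 0.2977 0.3638] [ 0.22  0.08 -7.41] [-0.058  0.024 -0.054]
5.617 rel 0.2964 30.6 tilt 0.0001 yaw 0.0002 [0.4531 0.2976 0.3637] [-0.06 -0.36 -8.1 ] [-0.072  0.04  -0.034]
```

```bash
cat > ctl.py <<'E'
import sys,json,os,lean
from lean import *
from scipy.optimize import lsq_linear
I,KG,KS,C,TAU,H=.0025,.039,.024,.002,.04,1/240
n=int(sys.argv[1]) if len(sys.argv)>1 else 8; NI=3
f='st.json'; st=json.load(open(f)) if os.path.exists(f) else {'d':0.,'pred':None}
def sim(th,w,ph,cmd,d,T):           # cmd(t): commanded tilt
    out=[(th,w,ph)]
    for i in range(int(round(T/H))):
        pd=(cmd((i+.5)*H)-ph)/TAU
        w+=H*((KG*th-KS*(th-ph)-C*(w-pd)+d)/I); th+=H*w; ph+=H*pd; out.append((th,w,ph))
    return np.array(out)
m=[]
for i in range(NI):
    s=observe();c=cams.get_calibration('wrist');im=cams.get_image('wrist')
    t,e,b=lean.relangle(im,c,s);o,Y=lean.yokeframe(s);ph=np.arctan2(Y[0,2],Y[2,2]);m.append((s['clock'],t+ph,ph,e))
m=np.array(m);tm=m[:,0]-m[0,0];ph0,phe=m[0,2],m[-1,2];cm=st.get('cmd',phe)
# theta(t)=free+a*th0+b*w0
ix=np.round(tm/H).astype(int);T=tm[-1]+.05
F=lambda a,b,p,cc,d:sim(a,b,p,lambda t:cc,d,T)
y0=F(0,0,ph0,cm,st['d'])[ix,0];A=np.c_[F(1,0,0,0,0)[ix,0],F(0,1,0,0,0)[ix,0]]
B,z=m[:,1]-y0,None
if st['pred']: A=np.r_[A,[[0,.012]]];B=np.r_[B,.012*st['pred'][1]]   # weak prior on rate
x=np.linalg.lstsq(A,B,rcond=None)[0]
if st['pred']:
    pe=x-np.array(st['pred'][:2]); Tn=st['T']; a=sim(0,0,0,lambda t:0,1.,Tn)[-1,:2]
    st['d']+=.4*float(a@pe/(a@a)); print('pred err',pe.round(4),'d',round(st['d'],5),'d/KG',round(st['d']/KG,3))
s1=F(x[0],x[1],ph0,cm,st['d'])[-1]
print('t',m[-1,0].round(2),'theta',m[:,1].round(4),'tilt',m[:,2].round(4),'res',m[:,3].round(0),'now',s1.round(4),'TCP',s['position'].round(4),'yaw',np.arctan2(Y[1,0],Y[0,0]).round(4))
N=36;R12=1/12;per=n+3
free=[k for k in range(N) if k%per<n]
def ramp(k): return lambda t:np.clip(t/R12-k,0,1)
jj=(np.arange(1,N+1)*20)
b0=sim(*s1,lambda t:cm,st['d'],N*R12)[jj]
M=[sim(0,0,0,ramp(k),0,N*R12)[jj] for k in free]
W=np.c_[np.full(N,1.),np.full(N,.25),np.full(N,.3)];W[-1]*=20
A=np.array([(q*W).ravel() for q in M]).T;bb=-(b0*W).ravel()
A=np.r_[A,.8*np.eye(len(free))];bb=np.r_[bb,np.zeros(len(free))]
u=lsq_linear(A,bb,(-.02,.02)).x[:n].round(3)
q=sim(*s1,lambda t:cm+sum(u[k]*np.clip(t/R12-k,0,1) for k in range(n)),st['d'],n*R12)
print('ry',u.tolist(),'dx',(128.7*u).round(1).tolist());print('plan theta',q[20::20,0].round(3).tolist(),'end',q[-1].round(4))
st.update(pred=q[-1].tolist(),cmd=cm+float(u.sum()),T=n*R12+T);json.dump(st,open(f,'w'))
E
echo ok
```

```text
ok
```

>>> step_arm --pt "-0.6 0 0 0 -0.005 0" --pt "-1.3 0 0 0 -0.01 0" --pt "-1.9 0 0 0 -0.015 0" --pt "-2.6 0 0 0 -0.02 0" --pt "-2.6 0 0 0 -0.02 0" --pt "-2.6 0 0 0 -0.02 0" --pt "-2.6 0 0 0 -0.02 0" --pt "-2.6 0 0 0 -0.02 0" --pt "-1.9 0 0 0 -0.015 0" --pt "-1.3 0 0 0 -0.01 0" --pt "-0.6 0 0 0 -0.005 0"

```text
clock: 6.58
position: [0.4319, 0.2978, 0.3638]
ee_rot: [2.137, 2.139, 0.173]
force: [0.8, 0.5, -7.1]
width: 0.261
gripper_force: 50.0
```

```bash
python3 ctl.py 7
```

```text
t 6.68 theta [0.0903 0.0712 0.0491] tilt [-0.1607 -0.1606 -0.1601] res [19. 19. 15.] now [ 0.0255 -0.4969 -0.1601] TCP [0.4322 0.2978 0.3638] yaw 0.0003
ry [0.02, 0.02, 0.02, 0.02, 0.02, 0.02, 0.02] dx [2.6, 2.6, 2.6, 2.6, 2.6, 2.6, 2.6]
plan theta [-0.019, -0.07, -0.128, -0.193, -0.266, -0.349, -0.442] end [-0.442  -1.1846 -0.0292]
```

```bash
cp ctl.py c2.py; python3 - <<'E'
t=open('ctl.py').read()
t=t.replace("(-.02,.02)","(-UB,UB)").replace("NI=3","NI=3;UB=.06").replace(".8*np.eye",".3*np.eye")
open('ctl.py','w').write(t)
# variant w/o images
a=t.index('m=[]');b=t.index('N=36')
v=t[:a]+"T=.15;cm=-.16;st={'d':0.,'pred':None};s1=np.array([.0255,-.4969,-.1601]);UB=.1\n"+t[b:]
open('c2.py','w').write(v)
E
python3 c2.py 6
```

```text
ry [0.1, 0.1, 0.1, 0.1, 0.036, -0.1] dx [12.9, 12.9, 12.9, 12.9, 4.6, -12.9]
plan theta [-0.018, -0.06, -0.095, -0.12, -0.13, -0.127] end [-0.1274  0.0617  0.2143]
```

>>> step_arm --pt "12.9 0 0 0 0.1 0" --pt "12.9 0 0 0 0.1 0" --pt "10.3 0 0 0 0.08 0" --pt "3.9 0 0 0 0.03 0"

```text
clock: 7.07
position: [0.4759, 0.2968, 0.3627]
ee_rot: [-2.146, -2.139, 0.165]
force: [-1.4, -1.8, -8.3]
width: 0.256
gripper_force: 50.0
```

```bash
echo '{"d":0.0,"pred":null,"cmd":0.15}' > st.json; python3 ctl.py 5
```

```text
t 7.17 theta [-0.0934 -0.1057 -0.1038] tilt [0.1526 0.1529 0.1501] res [17. 20. 21.] now [-0.1078 -0.0204  0.1501] TCP [0.4754 0.2966 0.3622] yaw -0.0042
ry [0.06, -0.04, -0.06, -0.06, -0.055] dx [7.7, -5.1, -7.7, -7.7, -7.1]
plan theta [-0.105, -0.094, -0.077, -0.06, -0.045] end [-0.0448  0.158   0.0203]
```

>>> step_arm --pt "3.9 0 0 0 0.03 0" --pt "-1.3 0 0 0 -0.01 0" --pt "-7.7 0 0 0 -0.06 0" --pt "-7.7 0 0 0 -0.06 0" --pt "-6.4 0 0 0 -0.05 0"

```text
clock: 7.63
position: [0.4523, 0.2981, 0.3642]
ee_rot: [2.218, 2.221, 0.008]
force: [0.5, -0.2, -7.0]
width: 0.258
gripper_force: 49.9
```

```bash
echo '{"d":0.0,"pred":null,"cmd":0.0}' > st.json; python3 ctl.py 5
```

```text
t 7.73 theta [-0.0414 -0.0271 -0.0184] tilt [-0.005  -0.0069 -0.0025] res [10.  4.  5.] now [-7.200e-03  2.029e-01 -1.000e-04] TCP [0.4503 0.2989 0.3649] yaw 0.0048
ry [-0.06, -0.054, 0.033, 0.039, 0.035] dx [-7.7, -6.9, 4.2, 5.0, 4.5]
plan theta [0.008, 0.017, 0.018, 0.016, 0.013] end [ 0.0126 -0.0326 -0.023 ]
```

>>> step_arm --pt "-7.7 0 0 0 -0.06 0" --pt "-6.9 0 0 0 -0.054 0" --pt "4.2 0 0 0 0.033 0" --pt "5.0 0 0 0 0.039 0" --pt "4.5 0 0 0 0.035 0"

```text
clock: 8.2
position: [0.4522, 0.2979, 0.3642]
ee_rot: [2.218, 2.221, 0.007]
force: [0.9, 0.0, -7.4]
width: 0.257
gripper_force: 50.0
```

```bash
python3 ctl.py 6
```

```text
pred err [-0.0579 -0.1559] d -0.00026 d/KG -0.007
t 8.3 theta [-0.0438 -0.0575 -0.0643] tilt [-0.0051 -0.0037 -0.0066] res [8. 7. 7.] now [-0.0775 -0.2435 -0.007 ] TCP [0.4541 0.2969 0.3635] yaw -0.0025
ry [0.06, 0.06, 0.06, 0.06, -0.034, -0.06] dx [7.7, 7.7, 7.7, 7.7, -4.4, -7.7]
plan theta [-0.098, -0.117, -0.131, -0.136, -0.132, -0.123] end [-0.123   0.1247  0.1645]
```

```bash
python3 - <<'E'
t=open('ctl.py').read()
a=t.index("u=lsq_linear");b=t.index("q=sim(")
t=t[:a]+"""from scipy.optimize import minimize
nf=len(free);D=np.zeros((nf+1,nf))
for i in range(nf): D[i,i]=1;D[i+1,i]=-1
A=np.r_[A,.8*D];bb=np.r_[bb,np.zeros(nf+1)]
Mr=np.array([q[:,0]-q[:,2] for q in M]).T;r0=b0[:,0]-b0[:,2]
Hh=A.T@A;g=A.T@bb
RB=max(.27,abs(r0[0])+.01)
sl=minimize(lambda u:u@Hh@u-2*g@u,np.zeros(nf),jac=lambda u:2*(Hh@u-g),bounds=[(-UB,UB)]*nf,method='SLSQP',
 constraints=[{'type':'ineq','fun':lambda u:RB-r0[:20]-Mr[:20]@u,'jac':lambda u:-Mr[:20]},{'type':'ineq','fun':lambda u:RB+r0[:20]+Mr[:20]@u,'jac':lambda u:Mr[:20]}],options={'maxiter':200})
if not sl.success: print('SLSQP',sl.message)
u=sl.x[:n].round(3)
"""+t[b:]
t=t.replace("k%per<n]","k%per<n-1]").replace("u=sl.x[:n].round(3)","u=np.r_[sl.x[:n-1].round(3),0.]").replace("NI=3","NI=4")
t=t.replace("per=n+3","per=n+2")
open('ctl.py','w').write(t)
a=t.index('m=[]');b=t.index('N=36')
open('c2.py','w').write(t[:a]+"T=.2;x=[float(v) for v in sys.argv[2:5]];cm=float(sys.argv[5]);s1=np.array(x)\n"+t[b:])
E
echo '{"d":0.0,"pred":null}'>st.json
python3 c2.py 7 -.075 -.19 -.003 .0;
```

```text
SLSQP Positive directional derivative for linesearch
ry [0.0, 0.0, 0.0, 0.0, 0.0, 0.0, 0.0] dx [0.0, 0.0, 0.0, 0.0, 0.0, 0.0, 0.0]
plan theta [-0.092, -0.111, -0.134, -0.161, -0.193, -0.23, -0.274] end [-0.2741 -0.5748 -0.    ]
```

```bash
sed -i 's/N=36/N=26/; s/W\[-1\]\*=20/W[-1]*=6/; s/^Hh=A.T@A;g=A.T@bb/Hh=A.T@A;g=A.T@bb;sc=np.trace(Hh)\/10;Hh=Hh\/sc;g=g\/sc/; s/np.zeros(nf),jac/lsq_linear(A,bb,(-UB,UB)).x,jac/; s/.maxiter.:200/"maxiter":500,"ftol":1e-10/' ctl.py c2.py
python3 c2.py 7 -.075 -.19 -.003 .0; cat st.json
```

```text
ry [0.06, 0.06, 0.044, -0.002, -0.033, -0.046, 0.0] dx [7.7, 7.7, 5.7, -0.3, -4.2, -5.9, 0.0]
plan theta [-0.091, -0.103, -0.11, -0.109, -0.102, -0.094, -0.084] end [-0.0841  0.1174  0.0852]
{"d": 0.0, "pred": [-0.08412618116372805, 0.11744190854944336, 0.08522399254451389], "cmd": 0.08299999999999998, "T": 0.7833333333333332}
```

Works, so I'll run it.

>>> step_arm --pt "7.7 0 0 0 0.06 0" --pt "7.7 0 0 0 0.06 0" --pt "5.7 0 0 0 0.044 0" --pt "-0.3 0 0 0 -0.002 0" --pt "-4.2 0 0 0 -0.033 0" --pt "-5.9 0 0 0 -0.046 0" --pt "0 0 0 0 0 0"

```text
clock: 8.93
position: [0.4614, 0.2985, 0.3643]
ee_rot: [-2.181, -2.186, 0.078]
force: [0.8, 1.0, -6.2]
width: 0.256
gripper_force: 50.0
```

```bash
python3 ctl.py 7
```

```text
pred err [0.0446 0.0662] d 7e-05 d/KG 0.002
t 9.08 theta [-0.0396 -0.0288 -0.02   -0.0055] tilt [0.0727 0.075  0.0758 0.0759] res [8. 8. 9. 6.] now [0.0081 0.2937 0.0829] TCP [0.4626 0.2979 0.3642] yaw 0.0011
ry [-0.06, -0.06, -0.06, -0.058, -0.025, 0.042, 0.0] dx [-7.7, -7.7, -7.7, -7.5, -3.2, 5.4, 0.0]
plan theta [0.034, 0.059, 0.081, 0.096, 0.103, 0.103, 0.098] end [ 0.0982 -0.0798 -0.1397]
```

```bash
sed -i "s/^if st\['pred'\]: A=.*//; s/cm=st.get('cmd',phe)/cm=float(m[1:,2].mean())/" ctl.py; python3 c2.py 7 .0065 .265 .076 .076
```

```text
ry [-0.06, -0.06, -0.06, -0.06, 0.003, 0.059, 0.0] dx [-7.7, -7.7, -7.7, -7.7, 0.4, 7.6, 0.0]
plan theta [0.03, 0.052, 0.07, 0.081, 0.083, 0.08, 0.074] end [ 0.0737 -0.0875 -0.1046]
```

>>> step_arm --pt "-7.7 0 0 0 -0.06 0" --pt "-7.7 0 0 0 -0.06 0" --pt "-7.7 0 0 0 -0.06 0" --pt "-7.7 0 0 0 -0.06 0" --pt "0.4 0 0 0 0.003 0" --pt "7.6 0 0 0 0.059 0" --pt "0 0 0 0 0 0"

```text
clock: 9.72
position: [0.4418, 0.2973, 0.3639]
ee_rot: [2.172, 2.169, 0.108]
force: [-0.3, -1.3, -7.3]
width: 0.261
gripper_force: 49.9
```

```bash
python3 ctl.py 6
```

```text
pred err [-0.0057  0.0355] d 0.0001 d/KG 0.003
t 9.87 theta [0.0681 0.0647 0.0595 0.0545] tilt [-0.0992 -0.1021 -0.1026 -0.1024] res [16. 15. 16. 17.] now [ 0.0472 -0.154  -0.1023] TCP [0.4411 0.2971 0.3634] yaw -0.0023
ry [0.053, 0.049, 0.024, 0.001, -0.011, 0.0] dx [6.8, 6.3, 3.1, 0.1, -1.4, 0.0]
plan theta [0.033, 0.02, 0.011, 0.004, 0.0, -0.002] end [-0.0023 -0.0248  0.0141]
```

>>> step_arm --pt "6.8 0 0 0 0.053 0" --pt "6.3 0 0 0 0.049 0" --pt "3.1 0 0 0 0.024 0" --pt "0.1 0 0 0 0.001 0" --pt "-1.4 0 0 0 -0.011 0" --pt "0 0 0 0 0 0"

```text
clock: 10.42
position: [0.4546, 0.2979, 0.3637]
ee_rot: [-2.215, -2.216, 0.014]
force: [-0.5, 0.2, -6.5]
width: 0.257
gripper_force: 50.0
```

```bash
python3 ctl.py 8
```

```text
pred err [0.0036 0.0183] d 0.00012 d/KG 0.003
t 10.57 theta [0.0007 0.002  0.0021 0.0019] tilt [0.0125 0.0132 0.0135 0.0135] res [3. 4. 4. 4.] now [0.0038 0.0299 0.0134] TCP [0.4544 0.298  0.3641] yaw 0.0013
ry [-0.021, -0.016, -0.005, 0.004, 0.007, 0.008, 0.005, 0.0] dx [-2.7, -2.1, -0.6, 0.5, 0.9, 1.0, 0.6, 0.0]
plan theta [0.007, 0.009, 0.009, 0.009, 0.008, 0.006, 0.005, 0.005] end [ 0.0046 -0.0062 -0.0049]
```

>>> step_arm --pt "-2.7 -2 0 0 -0.021 0" --pt "-2.1 -5 0 0 -0.016 0" --pt "-0.6 -8 0 0 -0.005 0" --pt "0.5 -9 0 0 0.004 0" --pt "0.9 -8 0 0 0.007 0" --pt "1.0 -5 0 0 0.008 0" --pt "0.6 -2 0 0 0.005 0" --pt "0 0 0 0 0 0"

```text
clock: 11.28
position: [0.4536, 0.2576, 0.3638]
ee_rot: [2.222, 2.217, 0.004]
force: [-0.6, -0.9, -6.9]
width: 0.257
gripper_force: 50.0
```

```bash
python3 ctl.py 9
```

```text
pred err [-0.0145 -0.0206] d 0.0001 d/KG 0.003
t 11.43 theta [-0.0101 -0.0108 -0.0125 -0.0145] tilt [-0.0038 -0.004  -0.004  -0.0039] res [6. 6. 7. 7.] now [-0.0161 -0.0365 -0.004 ] TCP [0.453  0.2591 0.3636] yaw 0.0
ry [0.024, 0.015, 0.0, -0.009, -0.012, -0.01, -0.007, -0.003, 0.0] dx [3.1, 1.9, 0.0, -1.2, -1.5, -1.3, -0.9, -0.4, 0.0]
plan theta [-0.019, -0.02, -0.019, -0.017, -0.014, -0.01, -0.007, -0.005, -0.003] end [-0.0033  0.0193 -0.0058]
```

>>> step_arm --pt "3.1 -4 0 0 0.024 0" --pt "1.9 -8 0 0 0.015 0" --pt "0 -12 0 0 0 0" --pt "-1.2 -15 0 0 -0.009 0" --pt "-1.5 -15 0 0 -0.012 0" --pt "-1.3 -12 0 0 -0.01 0" --pt "-0.9 -8 0 0 -0.007 0" --pt "-0.4 -4 0 0 -0.003 0" --pt "0 0 0 0 0 0"

```text
clock: 12.23
position: [0.4523, 0.1797, 0.3641]
ee_rot: [2.22, 2.217, 0.008]
force: [-0.2, 0.7, -6.8]
width: 0.261
gripper_force: 50.0
```

```bash
python3 ctl.py 9
```

```text
pred err [0.0132 0.0231] d 0.00012 d/KG 0.003
t 12.38 theta [0.0099 0.012  0.0144 0.0165] tilt [-0.0067 -0.0065 -0.0062 -0.0061] res [10. 11. 14. 11.] now [ 0.0191  0.0502 -0.0063] TCP [0.4525 0.1816 0.3638] yaw 0.001
ry [-0.03, -0.019, -0.0, 0.012, 0.015, 0.013, 0.009, 0.004, 0.0] dx [-3.9, -2.4, -0.0, 1.5, 1.9, 1.7, 1.2, 0.5, 0.0]
plan theta [0.023, 0.025, 0.024, 0.021, 0.017, 0.013, 0.009, 0.006, 0.004] end [ 0.004  -0.0226 -0.0025]
```

>>> step_arm --pt "-3.5 -4 0 0 -0.027 0" --pt "-2.2 -9 0 0 -0.017 0" --pt "0 -14 0 0 0 0" --pt "1.4 -18 0 0 0.011 0" --pt "1.8 -18 0 0 0.014 0" --pt "1.5 -14 0 0 0.012 0" --pt "1.0 -9 0 0 0.008 0" --pt "0.5 -4 0 0 0.004 0" --pt "0 0 0 0 0 0"

```text
clock: 13.18
position: [0.4533, 0.0888, 0.3639]
ee_rot: [2.224, 2.218, 0.001]
force: [-0.3, 0.2, -8.0]
width: 0.256
gripper_force: 50.0
```

```bash
python3 ctl.py 9
```

```text
pred err [0.0129 0.0657] d 0.00016 d/KG 0.004
t 13.33 theta [0.0173 0.0188 0.0216 0.025 ] tilt [-0.0009 -0.0011 -0.001  -0.0009] res [39. 31. 37. 27.] now [ 0.0283  0.0717 -0.001 ] TCP [0.4529 0.0913 0.3637] yaw 0.0007
ry [-0.048, -0.031, -0.002, 0.017, 0.023, 0.02, 0.013, 0.006, 0.0] dx [-6.2, -4.0, -0.3, 2.2, 3.0, 2.6, 1.7, 0.8, 0.0]
plan theta [0.034, 0.037, 0.036, 0.031, 0.025, 0.019, 0.014, 0.009, 0.006] end [ 0.006  -0.0343 -0.0034]
```

>>> step_arm --pt "-6.2 -4 0 0 -0.048 0" --pt "-4.0 -9 0 0 -0.031 0" --pt "-0.3 -14 0 0 -0.002 0" --pt "2.2 -18 0 0 0.017 0" --pt "3.0 -18 0 0 0.023 0" --pt "2.6 -14 0 0 0.02 0" --pt "1.7 -9 0 0 0.013 0" --pt "0.8 -4 0 0 0.006 0" --pt "0 0 0 0 0 0"

```text
clock: 14.13
position: [0.4532, -0.0004, 0.3637]
ee_rot: [2.222, 2.218, 0.002]
force: [-0.5, -0.2, -8.2]
width: 0.256
gripper_force: 50.0
```

```bash
sed -i 's/w\[150:208,165:228\]=1; w\[150:208,281:360\]=1/w[150:208,172:228]=1; w[150:208,281:340]=1/' lean.py; sed -i "s/^m=np.array(m);/cv2.imwrite('last.png',im[:,:,::-1]);cv2.imwrite('lastb.png',b*255);m=np.array(m);/" ctl.py; python3 ctl.py 9; python3 -c "
import cv2;b=cv2.imread('lastb.png',0)[150:208]>0;print([(i,int(v)) for i,v in enumerate(b.sum(0)) if v][::4])"
```

```text
pred err [-0.0402 -0.0763] d 0.00011 d/KG 0.003
t 14.28 theta [-0.0338 -0.0407 -0.0454 -0.052 ] tilt [-0.0026 -0.0029 -0.0029 -0.003 ] res [19. 16. 11. 18.] now [-0.0592 -0.1428 -0.0029] TCP [0.4528 0.0015 0.3637] yaw 0.001
ry [0.06, 0.06, 0.032, -0.013, -0.04, -0.045, -0.037, -0.023, 0.0] dx [7.7, 7.7, 4.1, -1.7, -5.1, -5.8, -4.8, -3.0, 0.0]
plan theta [-0.071, -0.079, -0.08, -0.074, -0.063, -0.05, -0.038, -0.027, -0.02] end [-0.0198  0.0805 -0.0077]
[(212, 1), (216, 9), (220, 14), (224, 17), (228, 20), (232, 19), (283, 12), (287, 7), (367, 1), (371, 10), (375, 25), (379, 32), (383, 36), (387, 31), (391, 30), (395, 28), (399, 29), (403, 24), (407, 10)][ WARN:0@6.561] global loadsave.cpp:1063 imwrite_ Unsupported depth image for selected encoder is fallbacked to CV_8U.
```

>>> step_arm --pt "7.7 0 0 0 0.06 0" --pt "7.7 0 0 0 0.06 0" --pt "4.1 0 0 0 0.032 0" --pt "-1.7 0 0 0 -0.013 0" --pt "-5.1 0 0 0 -0.04 0" --pt "-5.8 0 0 0 -0.045 0" --pt "-4.8 0 0 0 -0.037 0" --pt "-3.0 0 0 0 -0.023 0" --pt "0 0 0 0 0 0"

```text
clock: 15.08
position: [0.4503, 0.0009, 0.3641]
ee_rot: [2.216, 2.218, 0.016]
force: [0.0, -0.6, -6.8]
width: 0.26
gripper_force: 50.0
```

```bash
python3 ctl.py 7 2>/dev/null; python3 -c "
import cv2;b=cv2.imread('lastb.png',0)[150:208]>0;print([(i,int(v)) for i,v in enumerate(b.sum(0)) if v][::6])"
```

```text
pred err [0.0448 0.0616] d 0.00016 d/KG 0.004
t 15.23 theta [0.0252 0.032  0.039  0.0469] tilt [-0.0117 -0.0104 -0.0099 -0.0095] res [52. 33. 30. 31.] now [ 0.0547  0.1597 -0.0099] TCP [0.4518 0.0011 0.364 ] yaw 0.001
ry [-0.06, -0.06, -0.033, 0.018, 0.052, 0.058, 0.0] dx [-7.7, -7.7, -4.2, 2.3, 6.7, 7.5, 0.0]
plan theta [0.067, 0.076, 0.078, 0.072, 0.062, 0.051, 0.042] end [ 0.0419 -0.1037 -0.0378]
[(226, 2), (232, 12), (285, 22), (291, 17), (297, 10), (303, 3), (370, 11), (376, 28), (382, 31), (388, 30), (394, 28), (400, 27), (406, 9)]
```

```bash
cat > id.py <<'E'
import numpy as np
H=1/240
def sim(th,w,ph,u,d,T,TAU,KG,KS,C):
    c0=ph
    for i in range(int(round(T/H))):
        t=(i+.5)*H; c=c0+sum(v*np.clip(t*12-k,0,1) for k,v in enumerate(u))
        pd=(c-ph)/TAU; w+=H*((KG*th-KS*(th-ph)-C*(w-pd)+d)/.0025); th+=H*w; ph+=H*pd
    return th,w,ph
D=[((.0472,-.154,-.1023),[.053,.049,.024,.001,-.011,0],(.0007,.016)),
((.0038,.0299,.0134),[-.021,-.016,-.005,.004,.007,.008,.005,0],(-.0099,-.027)),
((-.0161,-.0365,-.004),[.024,.015,0,-.009,-.012,-.01,-.007,-.003,0],(.0099,.042)),
((-.0592,-.1428,-.0029),[.06,.06,.032,-.013,-.04,-.045,-.037,-.023,0],(.025,.142)),
((.0065,.265,.076),[-.06]*4+[.003,.059,0],(.068,-.052))]
for p in [(.04,.039,.024,.002),(.01,.039,.024,.002),(.01,.037,.024,.002),(.04,.036,.024,.002),(.01,.039,.026,.002),(.04,.039,.024,.003)]:
    print(p,[np.round(np.array(sim(*s,u,.0001,len(u)/12,*p)[:2])-m,3).tolist() for s,u,m in D])
E
python3 id.py
```

```text
(0.04, 0.039, 0.024, 0.002) [[-0.003, -0.041], [0.012, 0.013], [-0.014, -0.025], [-0.046, -0.065], [0.008, -0.028]]
(0.01, 0.039, 0.024, 0.002) [[0.013, -0.0], [0.006, 0.001], [-0.008, -0.017], [-0.025, -0.035], [-0.022, -0.097]]
(0.01, 0.037, 0.024, 0.002) [[0.01, -0.01], [0.005, -0.001], [-0.005, -0.008], [-0.011, 0.001], [-0.028, -0.121]]
(0.04, 0.036, 0.024, 0.002) [[-0.006, -0.051], [0.01, 0.008], [-0.008, -0.01], [-0.022, -0.003], [-0.003, -0.072]]
(0.01, 0.039, 0.026, 0.002) [[0.007, -0.014], [0.003, -0.009], [-0.001, 0.002], [0.008, 0.05], [-0.034, -0.156]]
(0.04, 0.039, 0.024, 0.003) [[0.02, 0.024], [0.005, 0.002], [-0.009, -0.022], [-0.023, -0.052], [-0.037, -0.133]]
```

```bash
sed -i 's/I,KG,KS,C,TAU,H=.0025,.039,.024,.002,.04/I,KG,KS,C,TAU,H=.0025,.037,.024,.002,.02/' ctl.py c2.py; echo '{"d":0.0001,"pred":null}'>st.json; python3 c2.py 7 .0547 .1597 -.0099 -.0099
```

```text
ry [-0.06, -0.06, -0.019, 0.026, 0.05, 0.05, 0.0] dx [-7.7, -7.7, -2.4, 3.3, 6.4, 6.4, 0.0]
plan theta [0.067, 0.073, 0.072, 0.063, 0.052, 0.042, 0.034] end [ 0.0337 -0.0958 -0.023 ]
```

>>> step_arm --pt "-7.7 0 0 0 -0.06 0" --pt "-7.7 0 0 0 -0.06 0" --pt "-2.4 0 0 0 -0.019 0" --pt "3.3 0 0 0 0.026 0" --pt "6.4 0 0 0 0.05 0" --pt "6.4 0 0 0 0.05 0" --pt "0 0 0 0 0 0"

```text
clock: 15.87
position: [0.4524, 0.0016, 0.3635]
ee_rot: [2.21, 2.212, 0.019]
force: [-0.1, 2.8, -7.9]
width: 0.254
gripper_force: 50.0
```

```bash
python3 ctl.py 8 2>/dev/null; python3 -c "
import cv2;b=cv2.imread('lastb.png',0)[150:208]>0;print([(i,int(v)) for i,v in enumerate(b.sum(0)) if v][::6])"
```

```text
pred err [0.0091 0.0711] d 0.00017 d/KG 0.005
t 16.02 theta [0.043  0.0412 0.0409 0.0397] tilt [-0.0194 -0.0209 -0.0214 -0.0217] res [52. 29. 59. 57.] now [ 0.0396 -0.0081 -0.0214] TCP [4.503e-01 4.000e-04 3.634e-01] yaw -0.0009
ry [-0.023, -0.012, 0.004, 0.014, 0.015, 0.012, 0.007, 0.0] dx [-3.0, -1.5, 0.5, 1.8, 1.9, 1.5, 0.9, 0.0]
plan theta [0.038, 0.036, 0.031, 0.025, 0.019, 0.014, 0.009, 0.006] end [ 0.0062 -0.0355 -0.0044]
[(227, 3), (280, 14), (286, 21), (292, 15), (298, 10), (304, 3), (370, 19), (376, 24), (382, 25), (388, 25), (394, 23), (400, 20), (406, 3)]
```

```bash
python3 - <<'E'
from lean import *
import lean
im=cv2.imread('last.png');b=cv2.imread('lastb.png',0)
s=observe();c=cams.get_calibration('wrist');o,Y=lean.yokeframe(s);m=capmask(c,o,Y,.061)
v=im[130:230,150:350].copy();w=v.copy();w[b[130:230,150:350]>0]=255
cs,_=cv2.findContours((m[130:230,150:350]>.5).astype(np.uint8),0,1);cv2.drawContours(w,cs,-1,(0,255,0),1)
cv2.imwrite('pics/d9.png',cv2.resize(np.hstack([v,w]),(800,200)))
E
```

```text
(no output)
```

View pics/d9.png

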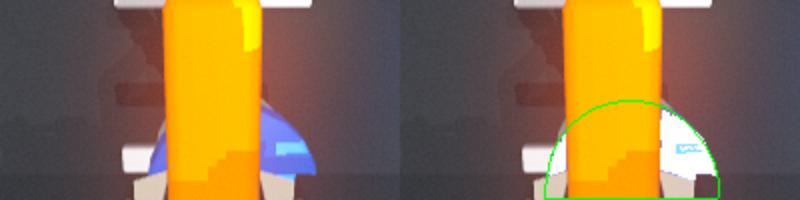

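The outline fits, and only a highlight and a shaded corner are missed. I'll loosen the threshold, trim the window and carry on.

```bash
sed -i 's/1.15\*f\[:,:,1\]/1.0*f[:,:,1]/; s/150:208/150:204/g' lean.py
```

>>> step_arm --pt "-3.0 -3 0 0 -0.023 0" --pt "-1.5 -7 0 0 -0.012 0" --pt "0.5 -12 0 0 0.004 0" --pt "1.8 -14 0 0 0.014 0" --pt "1.9 -12 0 0 0.015 0" --pt "1.5 -7 0 0 0.012 0" --pt "0.9 -3 0 0 0.007 0" --pt "0 0 0 0 0 0"

```text
clock: 16.73
position: [0.4522, -0.0583, 0.3639]
ee_rot: [2.22, 2.217, 0.006]
force: [0.1, 1.2, -7.2]
width: 0.26
gripper_force: 50.0
```

```bash
python3 ctl.py 8 2>/dev/null; python3 -c "
import cv2;b=cv2.imread('lastb.png',0)[150:204]>0;print([(i,int(v)) for i,v in enumerate(b.sum(0)) if v][::6])"
```

```text
pred err [-0.0034 -0.0185] d 0.00015 d/KG 0.004
t 16.88 theta [ 0.0029  0.0002 -0.0029 -0.0043] tilt [-0.0055 -0.0055 -0.0054 -0.0054] res [11. 11. 15. 13.] now [-0.0071 -0.0464 -0.0054] TCP [ 0.4521 -0.0568  0.3637] yaw 0.0006
ry [0.017, 0.011, 0.0, -0.007, -0.009, -0.008, -0.005, 0.0] dx [2.2, 1.4, 0.0, -0.9, -1.2, -1.0, -0.6, 0.0]
plan theta [-0.01, -0.012, -0.012, -0.011, -0.009, -0.007, -0.005, -0.004] end [-0.0038  0.0132 -0.0064]
[(221, 2), (227, 10), (280, 7), (286, 12), (292, 6), (387, 2)]
```

Predictions are good now, so I'll continue the carry.

>>> step_arm --pt "2.2 -4 0 0 0.017 0" --pt "1.4 -9 0 0 0.011 0" --pt "0 -14 0 0 0 0" --pt "-0.9 -16 0 0 -0.007 0" --pt "-1.2 -14 0 0 -0.009 0" --pt "-1.0 -9 0 0 -0.008 0" --pt "-0.6 -4 0 0 -0.005 0" --pt "0 0 0 0 0 0"

```text
clock: 17.6
position: [0.4519, -0.1279, 0.3639]
ee_rot: [2.22, 2.217, 0.008]
force: [-0.1, -0.1, -6.8]
width: 0.257
gripper_force: 50.0
```

```bash
python3 ctl.py 8 2>/dev/null; python3 -c "
import cv2;b=cv2.imread('lastb.png',0)[150:204]>0;print([(i,int(v)) for i,v in enumerate(b.sum(0)) if v][::6])"
```

```text
pred err [0.0152 0.0148] d 0.00017 d/KG 0.005
t 17.75 theta [0.0117 0.0123 0.0148 0.0162] tilt [-0.0067 -0.0063 -0.006  -0.0059] res [20. 18. 17. 19.] now [ 0.0182  0.0401 -0.0061] TCP [ 0.4524 -0.1261  0.3637] yaw 0.0015
ry [-0.026, -0.016, -0.0, 0.01, 0.013, 0.012, 0.008, 0.0] dx [-3.3, -2.1, -0.0, 1.3, 1.7, 1.5, 1.0, 0.0]
plan theta [0.021, 0.022, 0.02, 0.017, 0.014, 0.01, 0.007, 0.005] end [ 0.0052 -0.0219 -0.0051]
[(223, 1), (229, 7), (282, 16), (288, 13), (294, 6), (372, 10), (378, 15), (384, 20), (390, 21), (396, 22), (402, 22), (408, 23), (414, 22), (420, 22), (426, 20), (432, 20), (438, 15), (444, 12), (450, 5)]
```

>>> step_arm --pt "-3.3 -4 0 0 -0.026 0" --pt "-2.1 -10 0 0 -0.016 0" --pt "0 -16 0 0 0 0" --pt "1.3 -20 0 0 0.01 0" --pt "1.7 -17 0 0 0.013 0" --pt "1.5 -12 0 0 0.012 0" --pt "1.0 -5 0 0 0.008 0" --pt "0 0 0 0 0 0"

```text
clock: 18.47
position: [0.4524, -0.2125, 0.3636]
ee_rot: [2.221, 2.217, 0.003]
force: [-0.3, 0.9, -6.5]
width: 0.258
gripper_force: 50.0
```

```bash
python3 ctl.py 8 2>/dev/null; python3 -c "
import cv2;b=cv2.imread('lastb.png',0)[150:204]>0;print([(i,int(v)) for i,v in enumerate(b.sum(0)) if v][::6])"
```

```text
pred err [0.0084 0.0143] d 0.00018 d/KG 0.005
t 18.62 theta [0.0132 0.0138 0.0133 0.0133] tilt [-0.0042 -0.0043 -0.0045 -0.0048] res [610. 612. 613. 605.] now [ 0.014   0.0119 -0.0046] TCP [ 0.4524 -0.2105  0.3636] yaw 0.0007
ry [-0.016, -0.01, -0.001, 0.006, 0.008, 0.007, 0.004, 0.0] dx [-2.1, -1.3, -0.1, 0.8, 1.0, 0.9, 0.5, 0.0]
plan theta [0.015, 0.015, 0.013, 0.011, 0.009, 0.007, 0.005, 0.003] end [ 0.0034 -0.0142 -0.0066]
[(224, 2), (230, 8), (284, 14), (290, 10), (296, 2), (312, 37), (318, 37), (324, 20), (370, 20), (376, 48), (382, 54), (388, 54), (394, 54), (400, 54), (406, 54), (412, 54), (418, 54), (424, 54), (430, 54), (436, 54), (442, 54), (448, 54), (454, 54), (460, 53), (466, 45), (472, 15)]
```

```bash
python3 - <<'E'
t=open('lean.py').read()
t=t.replace("    w=np.zeros((384,512))","""    _,L=cv2.connectedComponents(blue.astype(np.uint8))
    k=np.unique(np.r_[L[150:204,222:232].ravel(),L[150:204,277:289].ravel()]);blue=np.isin(L,k[k>0]).astype(float)
    w=np.zeros((384,512))""",1)
open('lean.py','w').write(t)
E
python3 - <<'E'
import sys;sys.path.insert(0,'.')
import os;os.chdir('.')
import lean;from lean import *
im=cv2.imread('last.png')[:,:,::-1];s=observe();c=cams.get_calibration('wrist');print(lean.relangle(im,c,s)[:2])
E
```

```text
(0.018027101072879963, np.float64(36.9513417916186))
```

>>> step_arm --pt "-2.1 -4 0 0 -0.016 0" --pt "-1.8 -9 0 0 -0.01 0" --pt "-1.1 -14 0 0 -0.001 0" --pt "-0.2 -17 0 0 0.006 0" --pt "0.0 -14 0 0 0.008 0" --pt "-0.1 -9 0 0 0.007 0" --pt "-0.1 -4 0 0 0.004 0" --pt "0 0 0 0 0 0"

```text
clock: 19.33
position: [0.4464, -0.2837, 0.3639]
ee_rot: [2.219, 2.215, 0.007]
force: [-0.2, -0.0, -6.5]
width: 0.262
gripper_force: 50.0
```

```bash
python3 ctl.py 8 2>/dev/null; python3 -c "
import cv2;b=cv2.imread('lastb.png',0)[150:204]>0;print([(i,int(v)) for i,v in enumerate(b.sum(0)) if v][::6])"
```

```text
pred err [0.005 0.014] d 0.0002 d/KG 0.005
t 19.48 theta [0.0087 0.008  0.0089 0.0089] tilt [-0.0074 -0.0073 -0.0075 -0.0075] res [44. 44. 43. 44.] now [ 0.0094  0.0095 -0.0074] TCP [ 0.4469 -0.2817  0.3637] yaw 0.0004
ry [-0.011, -0.007, -0.0, 0.004, 0.005, 0.005, 0.003, 0.0] dx [-1.4, -0.9, -0.0, 0.5, 0.6, 0.6, 0.4, 0.0]
plan theta [0.01, 0.01, 0.009, 0.007, 0.005, 0.003, 0.002, 0.0] end [ 0.0001 -0.0171 -0.0084]
[(224, 2), (230, 8), (284, 13), (290, 9), (296, 3)]
```

```bash
sed -i 's/ph=np.arctan2(Y\[0,2\],Y\[2,2\])/ph=-np.arcsin(Y[2,0])/' ctl.py
```

>>> step_arm --pt "-1.4 -1 0 0 -0.011 0.005" --pt "-0.9 -2 0 0 -0.007 0.01" --pt "0 -3 0 0 0 0.015" --pt "0.5 -3 0 0 0.004 0.015" --pt "0.6 -3 0 0 0.005 0.015" --pt "0.6 -2 0 0 0.005 0.01" --pt "0.4 -1 0 0 0.003 0.005" --pt "0 0 0 0 0 0"

```text
clock: 20.2
position: [0.447, -0.2976, 0.3636]
ee_rot: [2.133, 2.3, 0.009]
force: [-0.4, 0.6, -7.7]
width: 0.266
gripper_force: 50.0
```

```bash
python3 ctl.py 9 2>/dev/null
```

```text
pred err [-0.0002 -0.0007] d 0.0002 d/KG 0.005
t 20.35 theta [-0.0002 -0.0011 -0.0014 -0.0029] tilt [-0.0072 -0.0073 -0.0075 -0.0077] res [48. 50. 44. 45.] now [-0.0034 -0.0159 -0.0075] TCP [ 0.4468 -0.2973  0.3636] yaw 0.0746
ry [0.006, 0.004, 0.0, -0.003, -0.003, -0.003, -0.002, -0.001, 0.0] dx [0.8, 0.5, 0.0, -0.4, -0.4, -0.4, -0.3, -0.1, 0.0]
plan theta [-0.005, -0.005, -0.005, -0.005, -0.004, -0.003, -0.003, -0.003, -0.003] end [-0.0026 -0.0009 -0.0095]
```

>>> step_arm --pt "0.6 0 0 0 0.006 0.005" --pt "0.1 0 0 0 0.004 0.01" --pt "-0.5 0 0 0 0 0.012" --pt "-0.9 0 0 0 -0.003 0.013" --pt "-0.9 0 0 0 -0.003 0.012" --pt "-0.9 0 0 0 -0.003 0.01" --pt "-0.8 -0.5 0 0 -0.002 0.008" --pt "-0.4 0 0 0 -0.001 0.003" --pt "0 0 0 0 0 0"

```text
clock: 21.15
position: [0.4428, -0.2979, 0.3638]
ee_rot: [2.047, 2.374, 0.013]
force: [0.9, 0.2, -7.0]
width: 0.259
gripper_force: 50.0
```

```bash
python3 ctl.py 9 2>/dev/null
```

```text
pred err [0.009 0.003] d 0.0002 d/KG 0.005
t 21.3 theta [0.0065 0.0064 0.0067 0.007 ] tilt [-0.0104 -0.0103 -0.0102 -0.0101] res [43. 41. 41. 41.] now [ 0.0072  0.0051 -0.0102] TCP [ 0.4431 -0.2978  0.3638] yaw 0.1479
ry [-0.006, -0.004, 0.001, 0.003, 0.004, 0.003, 0.002, 0.001, 0.0] dx [-0.8, -0.5, 0.1, 0.4, 0.5, 0.4, 0.3, 0.1, 0.0]
plan theta [0.007, 0.007, 0.007, 0.005, 0.004, 0.003, 0.003, 0.002, 0.002] end [ 0.0019 -0.0009 -0.0062]
```

>>> step_arm --pt "-0.8 0 0 0 -0.006 0" --pt "-0.5 0 0 0 -0.004 0" --pt "0.1 0 0 0 0.001 0" --pt "0.4 0 0 0 0.003 0" --pt "0.5 0 0 0 0.004 0" --pt "0.4 0 0 0 0.003 0" --pt "0.3 0 0 0 0.002 0" --pt "0.1 0 0 0 0.001 0" --pt "0 0 0 0 0 0"

```text
clock: 22.1
position: [0.4437, -0.2978, 0.3637]
ee_rot: [2.049, 2.377, 0.007]
force: [-0.2, -0.3, -7.6]
width: 0.255
gripper_force: 50.0
```

```bash
python3 -c "
from h import *
a=save('side','sh.png');b=save('scene','ch.png')
o=np.hstack([cv2.resize(a[200:384,100:300],(400,368)),cv2.resize(b[60:244,80:280],(400,368))])
cv2.imwrite('pics/hov.png',o[:,:,::-1])"; python3 ctl.py 10 2>/dev/null
```

```text
pred err [0.0098 0.031 ] d 0.00022 d/KG 0.006
t 22.35 theta [0.0119 0.013  0.0154 0.0169] tilt [-0.006  -0.006  -0.006  -0.0061] res [42. 43. 44. 39.] now [ 0.0193  0.0461 -0.0061] TCP [ 0.4435 -0.2978  0.3638] yaw 0.1479
ry [-0.029, -0.018, -0.001, 0.011, 0.014, 0.012, 0.008, 0.004, 0.001, 0.0] dx [-3.7, -2.3, -0.1, 1.4, 1.8, 1.5, 1.0, 0.5, 0.1, 0.0]
plan theta [0.023, 0.024, 0.022, 0.019, 0.016, 0.012, 0.009, 0.007, 0.005, 0.005] end [ 0.0047 -0.0055 -0.0041]
```

View pics/hov.png

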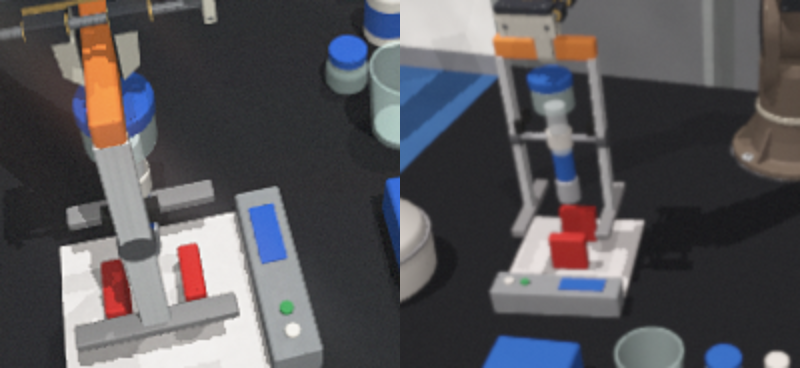

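The yoke hangs upright over the bay with its skids parallel to the plate edge. Near-skid lower corners are at (140,374) and (219,358) in the side image.

>>> step_arm --pt "-3.7 0 0 0 -0.029 0" --pt "-2.3 0 0 0 -0.018 0" --pt "-0.1 0 0 0 -0.001 0" --pt "1.4 0 0 0 0.011 0" --pt "1.8 0 0 0 0.014 0" --pt "1.5 0 0 0 0.012 0" --pt "1.0 0 0 0 0.008 0" --pt "0.5 0 0 0 0.004 0" --pt "0.1 0 0 0 0.001 0" --pt "0 0 0 0 0 0"

```text
clock: 23.23
position: [0.4439, -0.2979, 0.3636]
ee_rot: [2.05, 2.378, 0.005]
force: [-0.7, 0.1, -7.6]
width: 0.26
gripper_force: 50.0
```

```bash
python3 ctl.py 9 2>/dev/null; python3 - <<'E'
from h import *
c=cams.get_calibration('side');cs=cams.get_calibration('scene')
y=.148;X=np.array([np.cos(y),np.sin(y),0]);Y=np.array([-np.sin(y),np.cos(y),0])
for dy in(0,-.006):
    o=np.array([.4437,-.2978,.095])+Y*dy
    print(dy,proj(c,[o-X*.075-Y*.077,o+X*.075-Y*.077]).round(1).tolist(),proj(cs,[o+X*.012-Y*.072+[0,0,.27],o+X*.012+Y*.072+[0,0,.27]]).round(1).tolist())
E
```

```text
pred err [-0.0043  0.0014] d 0.00022 d/KG 0.006
t 23.38 theta [ 0.0002  0.      0.0007 -0.    ] tilt [-0.0033 -0.0037 -0.0039 -0.0042] res [43. 42. 44. 44.] now [ 0.0005  0.006  -0.0039] TCP [ 0.4436 -0.2979  0.3638] yaw 0.1476
ry [-0.005, -0.004, -0.001, 0.0, 0.001, 0.001, 0.001, 0.001, 0.0] dx [-0.6, -0.5, -0.1, 0.0, 0.1, 0.1, 0.1, 0.1, 0.0]
plan theta [0.001, 0.001, 0.001, 0.001, 0.001, 0.0, -0.001, -0.001, -0.002] end [-0.002  -0.0089 -0.0099]
0 [[138.0, 373.9], [218.9, 356.7]] [[128.0, 89.3], [178.2, 91.0]]
-0.006 [[138.2, 377.0], [219.5, 359.6]] [[125.9, 89.2], [176.1, 91.0]]
```

>>> step_arm --pt "-0.6 0 0 0 -0.005 0" --pt "-0.5 -0.5 0 0 -0.004 0" --pt "-0.1 -0.7 0 0 -0.001 0" --pt "0.1 -0.8 0 0 0 0" --pt "0.2 -0.7 0 0 0.001 0" --pt "0.2 -0.5 0 0 0.001 0" --pt "0.2 -0.3 0 0 0.001 0" --pt "0.1 0 0 0 0.001 0" --pt "0 0 0 0 0 0"

```text
clock: 24.18
position: [0.4435, -0.3013, 0.3637]
ee_rot: [2.047, 2.375, 0.012]
force: [0.7, 0.2, -8.0]
width: 0.255
gripper_force: 50.0
```

```bash
python3 ctl.py 9 2>/dev/null
```

```text
pred err [-0.0147 -0.0308] d 0.0002 d/KG 0.005
t 24.33 theta [-0.017  -0.0181 -0.0214 -0.0234] tilt [-0.0097 -0.0097 -0.0099 -0.0099] res [45. 48. 52. 47.] now [-0.0263 -0.057  -0.0099] TCP [ 0.4434 -0.3013  0.3637] yaw 0.1479
ry [0.036, 0.023, 0.001, -0.014, -0.018, -0.015, -0.01, -0.005, 0.0] dx [4.6, 3.0, 0.1, -1.8, -2.3, -1.9, -1.3, -0.6, 0.0]
plan theta [-0.03, -0.032, -0.03, -0.025, -0.02, -0.015, -0.011, -0.008, -0.005] end [-0.0053  0.026  -0.0118]
```

>>> step_arm --pt "4.6 0.7 0 -0.005 0.036 0" --pt "3.0 0.4 0 -0.003 0.023 0" --pt "0.1 0 0 0 0.001 0" --pt "-1.8 -0.3 0 0.002 -0.014 0" --pt "-2.3 -0.3 0 0.003 -0.018 0" --pt "-1.9 -0.3 0 0.002 -0.015 0" --pt "-1.3 -0.2 0 0.001 -0.01 0" --pt "-0.6 0 0 0 -0.005 0" --pt "0 0 0 0 0 0"

```text
clock: 25.13
position: [0.4423, -0.3016, 0.3641]
ee_rot: [2.047, 2.372, 0.017]
force: [-0.2, -0.4, -8.3]
width: 0.258
gripper_force: 50.0
```

```bash
python3 ctl.py 9 2>/dev/null
```

```text
pred err [-0.0161 -0.0486] d 0.00016 d/KG 0.004
t 25.28 theta [-0.0211 -0.0223 -0.0256 -0.0255] tilt [-0.0137 -0.0132 -0.0127 -0.0123] res [45. 48. 49. 45.] now [-0.0289 -0.0529 -0.0127] TCP [ 0.4433 -0.3011  0.3638] yaw 0.1483
ry [0.039, 0.025, 0.002, -0.014, -0.019, -0.016, -0.011, -0.005, 0.0] dx [5.0, 3.2, 0.3, -1.8, -2.4, -2.1, -1.4, -0.6, 0.0]
plan theta [-0.033, -0.034, -0.032, -0.027, -0.022, -0.017, -0.012, -0.009, -0.007] end [-0.007   0.0221 -0.0117]
```

>>> step_arm --pt "5.1 0.7 -1 -0.006 0.04 0" --pt "3.3 0.5 -3 -0.004 0.026 0" --pt "0.3 0 -5 0 0.002 0" --pt "-1.8 -0.3 -5 0.002 -0.014 0" --pt "-2.4 -0.3 -5 0.003 -0.018 0" --pt "-2.1 -0.3 -5 0.002 -0.016 0" --pt "-1.4 -0.2 -4 0.002 -0.011 0" --pt "-0.6 0 -2 0.001 -0.005 0" --pt "0 0 0 0 0 0"

```text
clock: 26.08
position: [0.4425, -0.3013, 0.3335]
ee_rot: [2.05, 2.375, 0.012]
force: [0.8, -0.1, -7.2]
width: 0.256
gripper_force: 50.0
```

```bash
python3 ctl.py 9 2>/dev/null
```

```text
pred err [0.0071 0.0093] d 0.00017 d/KG 0.005
t 26.23 theta [-0.0006  0.0025  0.0029  0.0041] tilt [-0.0087 -0.0086 -0.0085 -0.0084] res [45. 41. 41. 42.] now [ 0.0058  0.0273 -0.0085] TCP [ 0.4438 -0.3012  0.334 ] yaw 0.1483
ry [-0.011, -0.007, 0.0, 0.005, 0.006, 0.005, 0.003, 0.002, 0.0] dx [-1.4, -0.9, 0.0, 0.6, 0.8, 0.6, 0.4, 0.3, 0.0]
plan theta [0.008, 0.009, 0.008, 0.007, 0.006, 0.004, 0.003, 0.002, 0.002] end [ 0.0017 -0.0059 -0.0055]
```

>>> step_arm --pt "-1.4 -0.2 -1 0.002 -0.011 0" --pt "-0.9 0 -4 0.001 -0.007 0" --pt "0 0 -6 0 0 0" --pt "0.6 0 -6 0 0.005 0" --pt "0.8 0.1 -6 -0.001 0.006 0" --pt "0.6 0 -6 0 0.005 0" --pt "0.4 0 -5 0 0.003 0" --pt "0.3 0 -4 0 0.002 0" --pt "0 0 -2 0 0 0"

```text
clock: 27.03
position: [0.444, -0.3011, 0.2929]
ee_rot: [2.051, 2.38, 0.008]
force: [-0.4, 0.4, -7.5]
width: 0.257
gripper_force: 50.0
```

```bash
python3 ctl.py 9 2>/dev/null
```

```text
pred err [0.0152 0.0519] d 0.00021 d/KG 0.006
t 27.18 theta [0.0171 0.0187 0.0224 0.0246] tilt [-0.0041 -0.0042 -0.0046 -0.0051] res [44. 42. 44. 40.] now [ 0.0281  0.0675 -0.0046] TCP [ 0.4439 -0.3014  0.2937] yaw 0.1477
ry [-0.042, -0.027, -0.001, 0.015, 0.021, 0.018, 0.012, 0.005, 0.0] dx [-5.4, -3.5, -0.1, 1.9, 2.7, 2.3, 1.5, 0.6, 0.0]
plan theta [0.033, 0.035, 0.033, 0.028, 0.022, 0.016, 0.012, 0.008, 0.005] end [ 0.0055 -0.027  -0.0037]
```

>>> step_arm --pt "-5.4 -0.8 0 0.006 -0.042 0" --pt "-3.5 -0.5 0 0.004 -0.027 0" --pt "-0.1 0 0 0 -0.001 0" --pt "1.9 0.3 0 -0.002 0.015 0" --pt "2.7 0.4 -1 -0.003 0.021 0" --pt "2.4 0.4 -2 -0.003 0.019 0" --pt "1.6 0.2 -2 -0.002 0.013 0" --pt "0.6 0 -2 0 0.006 0" --pt "0 0 -2 0 0 0" --pt "0 0 -2 0 0 0" --pt "0 0 -1.5 0 0 0" --pt "0 0 -1 0 0 0" --pt "0 0 0 0 0 0"

```text
clock: 28.32
position: [0.4438, -0.3013, 0.2801]
ee_rot: [-2.051, -2.378, -0.006]
force: [-0.4, 0.2, -6.9]
width: 0.261
gripper_force: 50.0
```

```bash
python3 ctl.py 9 2>/dev/null; python3 -c "
from h import *
print(observe()['force'])"
```

```text
pred err [-0.0081  0.0212] d 0.00022 d/KG 0.006
t 28.47 theta [-0.0028 -0.0027 -0.0029 -0.003 ] tilt [-0.0014 -0.0016 -0.0018 -0.0018] res [53. 52. 52. 52.] now [-0.0027  0.0054 -0.0017] TCP [ 0.4441 -0.3014  0.2804] yaw 0.1477
ry [-0.003, -0.003, -0.002, -0.001, 0.0, 0.0, 0.0, 0.0, 0.0] dx [-0.4, -0.4, -0.3, -0.1, 0.0, 0.0, 0.0, 0.0, 0.0]
plan theta [-0.002, -0.002, -0.001, -0.001, -0.001, -0.001, -0.001, -0.001, -0.001] end [-0.0014 -0.005  -0.0107]
[-0.30253476  0.67790549 -6.15907677]
```

Beautifully balanced, and still about 1–2 mm off the plate. I'll ease down until the load transfers.

>>> step_arm --pt "0 0 -0.5 0 0 0" --pt "0 0 -0.5 0 0 0" --pt "0 0 -0.5 0 0 0" --pt "0 0 -0.5 0 0 0" --pt "0 0 -0.5 0 0 0" --pt "0 0 0 0 0 0" --pt "0 0 0 0 0 0"

```text
clock: 29.1
position: [0.4444, -0.3014, 0.2788]
ee_rot: [-2.05, -2.379, -0.007]
force: [-2.9, 3.9, 7.1]
width: 0.258
gripper_force: 50.0
```

>>> step_arm --pt "0 0 0 0 0 0" --pt "0 0 0 0 0 0" --pt "0 0 0 0 0 0" --pt "0 0 0 0 0 0" --pt "0 0 0 0 0 0" --pt "0 0 0 0 0 0" --pt "0 0 0 0 0 0" --pt "0 0 0 0 0 0" --pt "0 0 0 0 0 0" --pt "0 0 0 0 0 0" --gripper 1

```text
clock: 29.93
position: [0.4441, -0.3013, 0.2777]
ee_rot: [-2.05, -2.378, -0.005]
force: [-0.6, -0.0, -1.2]
width: 0.936
gripper_force: 0.0
```

>>> step_arm --pt "0 0 5 0 0 0" --pt "0 0 10 0 0 0" --pt "0 0 15 0 0 0" --pt "0 0 15 0 0 0" --pt "0 0 15 0 0 0" --pt "0 0 15 0 0 0" --pt "0 0 15 0 0 0" --pt "0 0 10 0 0 0" --pt "0 0 0 0 0 0" --pt "0 0 0 0 0 0" --pt "0 0 0 0 0 0" --pt "0 0 0 0 0 0" --pt "0 0 0 0 0 0" --pt "0 0 0 0 0 0" --pt "0 0 0 0 0 0" --pt "0 0 0 0 0 0" --pt "0 0 0 0 0 0" --pt "0 0 0 0 0 0" --pt "0 0 0 0 0 0" --pt "0 0 0 0 0 0"

```text
clock: 31.6
position: [0.4442, -0.3013, 0.3778]
ee_rot: [-2.05, -2.378, -0.005]
force: [0.1, -0.8, 0.0]
width: 0.998
gripper_force: 0.0
```

>>> step_arm --pt "0 0 0 0 0 0" --pt "0 0 0 0 0 0" --pt "0 0 0 0 0 0" --pt "0 0 0 0 0 0" --pt "0 0 0 0 0 0" --pt "0 0 0 0 0 0" --pt "0 0 0 0 0 0" --pt "0 0 0 0 0 0" --pt "0 0 0 0 0 0" --pt "0 0 0 0 0 0" --pt "0 0 0 0 0 0" --pt "0 0 0 0 0 0" --pt "0 0 0 0 0 0" --pt "0 0 0 0 0 0" --pt "0 0 0 0 0 0" --pt "0 0 0 0 0 0" --pt "0 0 0 0 0 0" --pt "0 0 0 0 0 0"

```text
clock: 33.1
position: [0.4441, -0.3013, 0.3777]
ee_rot: [-2.05, -2.378, -0.005]
force: [0.3, 0.5, -0.1]
width: 1.0
gripper_force: 0.0
```

```bash
python3 -c "
from h import *
a=save('side','se.png');b=save('scene','ce.png')
o=np.hstack([cv2.resize(a[200:384,100:300],(400,368)),cv2.resize(b[60:244,80:280],(400,368))])
cv2.imwrite('pics/end.png',o[:,:,::-1])"
```

```text
(no output)
```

View pics/end.png

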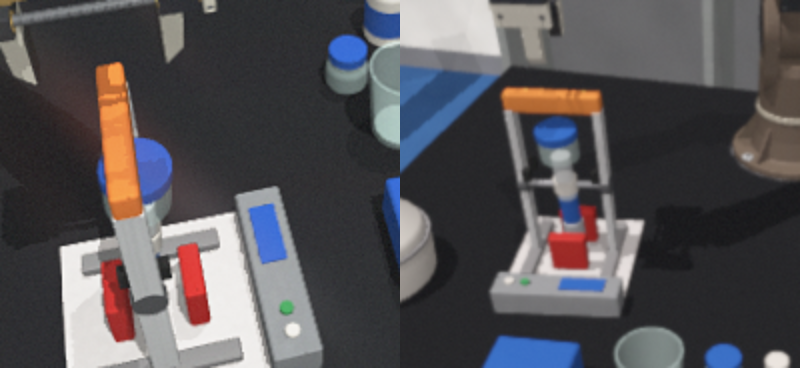

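The yoke stands squarely on the plate, with handle ends at about (110,70) and (125,210) in the left crop. The foot is between the buffers, the column leans slightly on a buffer, and the gripper is clear above.

```bash
python3 -c "
from cell import job
print(job.sign_off())"
```

```text
the job is handed in; nothing more can be done
None
```

The yoke is docked in the reader bay and released, with the column's foot between the buffers, after the column was balanced upright above the bay for over 5 s; the job is handed in, and sign-off returned no verdict.

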